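# Slide a soup tub through the gap in the counter rail

## Robot

A 6-joint arm with a two-finger parallel gripper is mounted at the origin on the work surface. World frame = base frame: x ahead of the robot, y to its left, z up, the work surface at z = 0. Lengths are in m, angles in rad, forces in N, time in s.
With the tool pointing down it reaches from about 0.25 to 0.8 m from the base axis. Payload 8.5 kg.
Tool frame: the origin (TCP) lies at the very end of the fingers, on their centre line; the grasp point (between the pads) lies 19 mm behind it; z points along the fingers, y is the direction in which the jaws open and shut (so a half turn about z gives the same grasp; the last joint's range is limited). The gripper opens to 85 mm and grips with 20 to 120 N. Pads are 22 mm wide; open, the fingers measure 114 mm over their backs; the gripper's body (76 mm by 85 mm) begins 54 mm behind the grasp point. The pads swing forward as they close: fully open they stand 13 mm farther back than shut.
Start: joints at [1.26, 0.238, -0.013, 1.319, 0, 1.571], TCP at [0.161, 0.5, 0.231] pointing down, gripper open.
Joint ranges: [-2.66, 2.66], [-1.03, 1.9], [-1.14, 1.46], [-1.82, 2.27], [-1.45, 1.34], [-3.14, 3.14]. Speed limits (rad/s): [2.22, 2.22, 2.79, 3.14, 3.14, 3.14].

## Interface

Orientations are given as a rotation vector (axis times angle).
In Python, from bench import * gives the robot as it stands.
- The arm moves only by the tool jog_arm, never from a script. Its arguments are lists of equal length, an entry for each row: "delta_pos": the shift along the tool's x, y, z in mm, a list of three; "rotation": the turn, a rotation vector about the tool's x, y, z in degrees, a list of three. In form: {"delta_pos": [[dx, dy, dz], ...], "rotation": [[rx, ry, rz], ...]}. A call has 1 to 8 rows; each row is the pose to reach, as a shift and turn from the pose commanded when the call began, along the tool's axes at that moment; what a row does not reach only later rows make up. A row lasts 1/12 s, in which the tool goes at most 41.7 mm and 7.16 degrees, less where a joint would pass 70% of its speed; a pose out of reach is approached as far as the arm can. A call with a gripper value outside its range is refused whole. "hand" is the opening in per cent of the stroke, from 0 (shut) to 100 (fully open), set as the call begins (left out, the last holds). The fingers move at their own pace and stop on an object; the grip force is fixed at half the most. Time passes only in rows, so rows that repeat a pose let the fingers close. It gives the time, the measured TCP pose, the force and the opening at its end, in the units of the state.
- sense(): the state, without advancing time (a new reading comes with each control period).
- snapshot(name): name is "scene" or "side" or "wrist"; returns (picture, depth): 420x560x3 uint8, red, green, blue; 420x560 float32, m along the optical axis (not along the pixel's ray), 0 where there is no reading.
- calibration(name): a dict with "camera_matrix" (3x3 intrinsics, pixels), "R" (3x3) and "t" (3): a world point X has camera coordinates R X + t. Camera axes: x right, y down, z forward; pixel columns grow to the right and rows downward; lengths in m; the calibration is good to about 2 mm. A picture is of the moment at which its call begins: read the wrist's pose just before it. calibration takes no time and is no camera call; for the wrist camera it gives the pose at the moment of the call.
- sign_off(): hands the job in, once; it reports no verdict.
The state is a dict: "clock": time; "joint_pos": joint angles; "qd": joint speeds; "effort": joint torques, N m; "tool_pos": TCP position; "ee_rot": TCP orientation; "contact_force": force on the tool from outside, world axes, zero at the start; "torque": the same for the moment, N m; "gripper_width": finger opening in m.
Only numpy, scipy, OpenCV 4.12 (cv2) and the standard library are available. Lean on these libraries where they do the work, as an engineer would, in place of code of your own. Each camera call takes 0.05 s, during which the arm holds its last target.

## Task

Push the white soup tub with the orange lid across the counter, through the gap between the two yellow posts in the middle of the low steel rail, and leave it standing wholly on the round green mat on the other side. Only push it with the fingertips so that it slides: do not lift it or tip it, and leave everything else where it stands.

Things in the scene. Friction and masses are not known exactly. Their poses are not given: they have to be found in the camera images.
- tub: The lidded takeaway soup tub: an upright round drum, 90 mm across and 48 mm high, white with a flat orange lid that stays on, 0.2 to 0.45 kg; it slides on the counter. Origin at the centre of its underside. Its yaw means nothing.
- rail: Low steel divider rail bolted to the counter, 40 mm high. Origin on the counter, mid-gap; own x along the rail (within 15 degrees of the robot's x), own y through the gap, z up. The 98 mm gap is between two round yellow-sleeved posts, 30 mm diameter, at own x = -64 and +64 mm, y = 0. From them thin bars run outward to end posts (24 mm diameter) at own x = -200 and +200 mm.
- mat: Round green pick-up mat, 140 mm across, flush with the counter (nothing catches on its edge). Origin at its centre. The tub starts 150 to 200 mm from the rail's line on one side and the mat's centre lies 150 to 200 mm from it on the other, both within 40 mm sideways of the gap's middle; the mat may be to the robot's left or right.
- cup: Bystander: a small blue ceramic cup, 60 mm across and 55 mm high. Origin at the centre of its underside.
- dish: Bystander: a small white sauce dish, 72 mm across and 24 mm high. Origin at the centre of its underside.
- spoon: Bystander: a steel spoon lying flat, 150 mm long. Origin at its middle on the counter.
- shaker: Bystander: a steel pepper shaker, 40 mm across and 60 mm high, to the robot's left. Origin at the centre of its underside.
- jar: Bystander: a small amber chilli jar, 48 mm across and 60 mm high, to the robot's right. Origin at the centre of its underside.
Mind the look-alikes: they are no part of the job. What is meant by the tub is not turquoise, and is the larger of those in its own colour.

How it is judged:
On the way:
1. the tub is in the gap, between the two posts (y of tub in the frame of rail between -0.025 and 0.025 m and x of tub in the frame of rail between -0.012 and 0.012 m and height (world z) of tub below 0.006 m), for 0.02 s.
At the end, for the whole second after the job is handed in: The tub stands still and upright on the counter with its centre within 28 mm of the mat's centre (wholly on the mat, give or take 3 mm), having slid between the two posts (horizontal distance between tub and mat below 0.028 m and height (world z) of tub between -0.004 and 0.004 m and angle between tub's own z axis and vertical below 0.05 rad and linear speed of tub below 0.01 m/s); the robot touches nothing.
It fails at once if the tub is lifted 8 mm or more off the counter (height (world z) of tub above 0.008 m).
It fails at once if the tub is tipped by more than 12 degrees (angle between tub's own z axis and vertical above 0.21 rad).
It fails at once if another thing on the counter (cup, dish, spoon, shaker or jar) is shifted by more than 15 mm (distance of any of cup, dish, spoon, shaker, jar from where it was at the start of the episode above 0.015 m).
It also fails if it takes over 54 s, if anything falls off the work surface, if the arm or the gripper's body presses on something with over 40 N, if the wrist force passes 120 N, or if a joint passes its speed limit or range.

## Working session

There is one attempt and no reset: what is moved stays moved. The work goes in short steps, Python scripts to look and compute and a tool call to move; the robot and the scene stay as the last step left them, time stands still between calls to the robot, and variables do not carry over. Pictures are saved under pics/ and viewed, and the job is handed in when it is done.

Besides the shell and the picture viewer there is one more tool, called after "Call:" as name(argument=value, ...) on one line, values as JSON. jog_arm: Moves the arm, as the interface text tells. Its arguments: {"type":"object","properties":{"delta_pos":{"type":"array"},"rotation":{"type":"array"},"hand":{"type":"number"}},"required":["delta_pos","rotation"]}

```bash
mkdir -p pics; ls; python3 - <<'E'
from bench import *
import cv2,numpy as np
s=sense();print(s['clock'],s['tool_pos'],s['ee_rot'],s['gripper_width'])
for n in ("scene","side"):
    p,d=snapshot(n);cv2.imwrite(f"pics/{n}0.png",p[:,:,::-1]);np.savez(f"{n}0.npz",p=p,d=d,**calibration(n))
    c=calibration(n);print(n,c, -c['R'].T@c['t'])
E
```

```text
pics
0.0 [0.16042328 0.49945011 0.23066937] [-4.86134308e-01 -3.10355035e+00  2.27628437e-03] 0.08539593600302747
scene {'camera_matrix': array([[414.08203337,   0.        , 271.52456571],
       [  0.        , 414.08203337, 210.88225746],
       [  0.        ,   0.        ,   1.        ]]), 'R': array([[-0.46490416,  0.88514391, -0.01960545],
       [ 0.59756043,  0.29736319, -0.74464533],
       [-0.65328834, -0.35790415, -0.66717236]]), 't': array([ 0.27381519, -0.32270752,  1.51936857])} [1.31272085 0.39738381 0.77874633]
side {'camera_matrix': array([[515.9697484 ,   0.        , 281.3314523 ],
       [  0.        , 515.9697484 , 200.71092035],
       [  0.        ,   0.        ,   1.        ]]), 'R': array([[ 0.99164375, -0.12846058, -0.01185562],
       [-0.10200645, -0.7245222 , -0.68166141],
       [ 0.07897696,  0.67717462, -0.73157171]]), 't': array([-0.6149524 ,  0.10116362,  1.3075933 ])} [ 0.5168633  -0.89117085  1.01826697]
```

View pics/scene0.png

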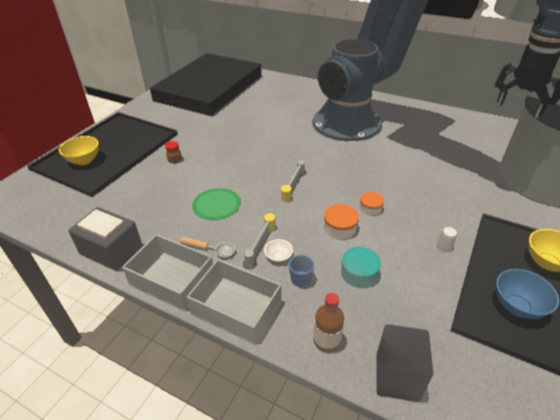

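View pics/side0.png

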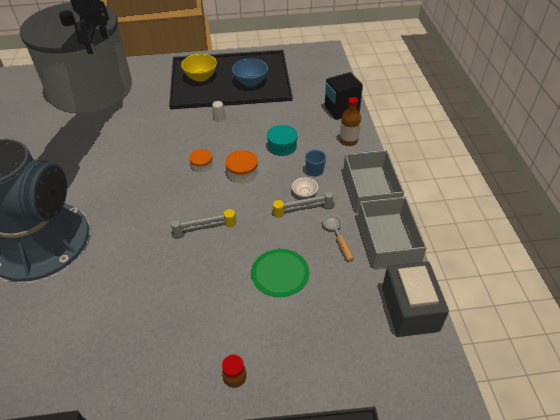

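The target tub is the larger orange lid, at scene (341,218) and side (242,160). The yellow posts are at side (230,217) and (278,208), and the mat is at side (280,272). A small orange look-alike sits beside the tub on the robot side, at side (201,158). Next I'll measure positions.

```bash
cat > h.py <<'E'
import cv2,numpy as np
def ray(c,u,v,z):
    K,R,t=c['camera_matrix'],c['R'],c['t']; C=-R.T@t
    d=R.T@np.linalg.solve(K,[u,v,1.]); return (C+d*(z-C[2])/d[2])
M={'orange':((5,180,120),(16,255,255)),'yellow':((20,150,90),(32,255,255)),'green':((50,120,60),(70,255,255)),'turq':((80,120,60),(95,255,255)),'blue':((100,60,40),(120,255,255)),'red':((0,180,100),(3,255,255))}
Z={'orange':.048,'yellow':.04,'green':0.,'turq':.048,'blue':.055,'red':.06}
def find(p,c,names=M,mina=60):
    hsv=cv2.cvtColor(p,cv2.COLOR_RGB2HSV)
    out=[]
    for n in names:
        m=cv2.inRange(hsv,M[n][0],M[n][1])
        for k in cv2.findContours(m,cv2.RETR_EXTERNAL,cv2.CHAIN_APPROX_NONE)[0]:
            if cv2.contourArea(k)<mina: continue
            pts=k[:,0,:].astype(float)
            w=np.array([ray(c,u,v,Z[n])[:2] for u,v in pts])
            cc,r=cv2.minEnclosingCircle(w.astype(np.float32))
            e=cv2.fitEllipse(k)
            x=ray(c,*e[0],Z[n])
            out.append((n,cv2.contourArea(k),np.round(pts.mean(0)),np.round(x[:2],4),np.round(cc,4),round(r,4)))
    return out
E
python3 - <<'E'
from h import *
for n in("scene","side"):
    f=np.load(f"{n}0.npz");print(n)
    for o in find(f['p'],f):print(*o)
E
```

```text
scene
orange 535.0 [341. 216.] [0.5352 0.1767] [0.534  0.1758] 0.0429
orange 211.0 [372. 200.] [0.4367 0.2274] [0.4364 0.2274] 0.0292
yellow 1032.0 [546. 249.] [0.4164 0.6496] [0.4129 0.6652] 0.0743
yellow 90.5 [286. 192.] [5.019e-01 3.000e-04] [5.028e-01 1.000e-04] 0.0298
yellow 815.5 [ 80. 149.] [ 0.6032 -0.6973] [ 0.5949 -0.6915] 0.0933
green 1025.0 [216. 204.] [ 0.5945 -0.1779] [ 0.5929 -0.1783] 0.0674
turq 689.5 [362. 260.] [0.6558 0.2741] [0.6579 0.2727] 0.0435
blue 2345.0 [526. 294.] [0.5963 0.6122] [0.5954 0.612 ] 0.0704
blue 69.0 [298. 269.] [0.7323 0.1545] [0.7399 0.1528] 0.0291
red 358.0 [  5. 157.] [ 0.7654 -0.8303] [ 0.751  -0.8769] 0.1418
side
orange 527.5 [241. 161.] [0.5305 0.1716] [0.5306 0.1728] 0.0458
orange 250.5 [200. 156.] [0.4186 0.2062] [0.4187 0.2064] 0.0327
yellow 153.0 [230. 218.] [ 0.486  -0.0248] [ 0.4869 -0.0245] 0.0294
yellow 149.0 [278. 208.] [ 0.6107 -0.0102] [ 0.6102 -0.0107] 0.0296
yellow 676.5 [199.  65.] [0.423 0.681] [0.4231 0.6777] 0.084
green 2111.5 [280. 272.] [ 0.5928 -0.1808] [ 0.5931 -0.1782] 0.0697
turq 731.5 [282. 140.] [0.6537 0.2458] [0.6537 0.2466] 0.0675
blue 405.5 [315. 162.] [0.7307 0.1322] [0.731  0.1306] 0.0519
blue 731.5 [250.  71.] [0.5919 0.601 ] [0.5895 0.5991] 0.084
red 320.0 [232. 365.] [ 0.4688 -0.4269] [ 0.4693 -0.4266] 0.0216
```

```bash
python3 - <<'E'
from h import *
ims=[]
for n in("scene","side"):
    f=np.load(f"{n}0.npz");p,d=f['p'],f['d'];K,R,t=f['camera_matrix'],f['R'],f['t']
    v,u=np.mgrid[:420,:560]
    pc=np.stack([(u-K[0,2])/K[0,0]*d,(v-K[1,2])/K[1,1]*d,d],-1); W=(pc-t)@R
    hsv=cv2.cvtColor(p,cv2.COLOR_RGB2HSV)
    m=cv2.inRange(hsv,(19,120,70),(33,255,255))
    nl,lab,st,ce=cv2.connectedComponentsWithStats(m)
    for i in range(1,nl):
        if not 50<st[i,4]<260: continue
        w=W[(lab==i)&(d>0)]; top=w[w[:,2]>w[:,2].max()-.008]
        print(n,ce[i],st[i],'zmax',w[:,2].max().round(4),'top bb',top[:,:2].min(0).round(4),top[:,:2].max(0).round(4),'mean',top.mean(0).round(4))
    # objects map: height>8mm in the work zone
    reg=(W[...,0]>.3)&(W[...,0]<.85)&(W[...,1]>-.35)&(W[...,1]<.45)&(W[...,2]>.012)&(W[...,2]<.12)
    g=np.zeros((480,330,3),np.uint8)
    w=W[reg];c=p[reg]
    ix=((w[:,0]-.3)*600).astype(int);iy=((.45-w[:,1])*600).astype(int)
    for a,b,cc in zip(ix,iy,c): g[b:b+3,a:a+3]=cc[::-1]
    ims.append(g)
    for q in('orange',):
        m=cv2.inRange(hsv,(5,180,120),(16,255,255));nl,lab,st,ce=cv2.connectedComponentsWithStats(m)
        for i in range(1,nl):
            if st[i,4]<100:continue
            w=W[(lab==i)&(d>0)];print(n,'or',ce[i],st[i,4],w.min(0).round(4),w.max(0).round(4),np.median(w[:,2]))
cv2.imwrite('pics/top.png',np.hstack(ims))
f=np.load("side0.npz");cv2.imwrite('pics/z.png',cv2.resize(f['p'][120:300,160:360,::-1],None,fx=3.3,fy=3.3,interpolation=2))
E
```

```text
scene [285.91851852 192.55555556] [281 185  11  16 135] zmax 0.0437 top bb [ 0.4728 -0.0203] [0.5005 0.0048] mean [ 0.4877 -0.0069  0.0403]
scene [270.06306306 220.16216216] [264 214  11  17 111] zmax 0.0441 top bb [ 0.6011 -0.0064] [0.6264 0.0197] mean [0.6144 0.0075 0.0403]
scene or [371.69198312 199.8649789 ] 237 [0.3903 0.1952 0.0305] [0.4499 0.2534 0.0384] 0.034447061345611506
scene or [341.06434783 216.24173913] 575 [0.4902 0.1343 0.0423] [0.5756 0.2183 0.0519] 0.0469308458400498
side [277.98305085 208.19774011] [273 200  11  18 177] zmax 0.0481 top bb [ 0.5993 -0.0102] [0.626  0.0166] mean [0.6127 0.0038 0.042 ]
side [229.5359116  217.45856354] [224 209  12  18 181] zmax 0.045 top bb [ 0.4725 -0.0239] [0.4984 0.005 ] mean [ 0.4852 -0.0105  0.0407]
side or [200.29856115 156.5647482 ] 278 [0.3878 0.1892 0.0288] [0.4478 0.2567 0.0409] 0.03450812097651286
side or [241.11816578 161.04938272] 567 [0.488  0.127  0.0411] [0.5741 0.2189 0.0534] 0.04709291075285332
```

View pics/top.png

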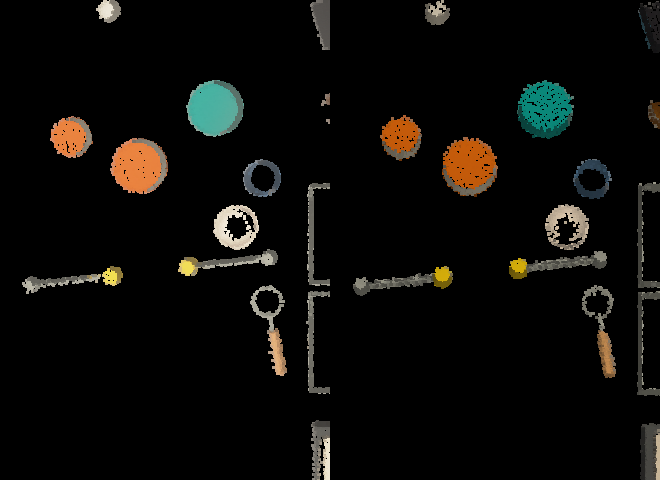

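View pics/z.png

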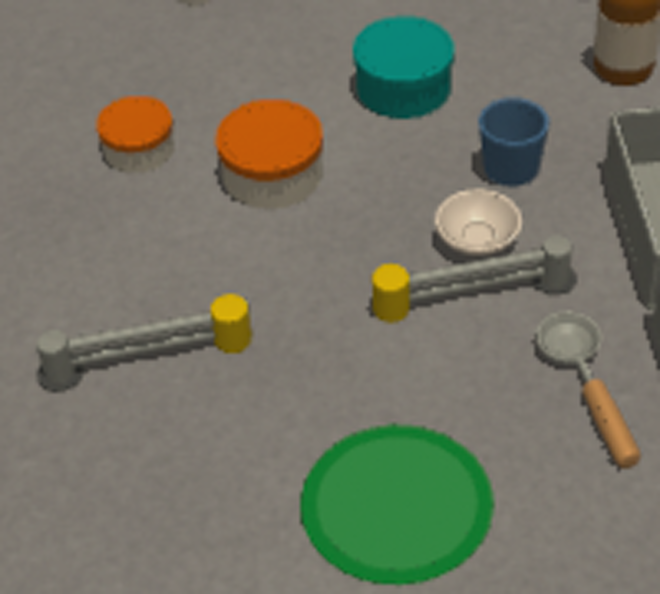

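The top view agrees in both cameras. The gap centre is about (0.550,-0.001) with the rail yawed +5.8°. The tub is at about (0.532,0.174) and the mat at about (0.593,-0.178). There is free floor behind the tub between the small orange and turquoise tubs. I'll push with a two-finger cradle, jaws about 45 mm apart, so the hand also fits through the gap.

```bash
cat >> h.py <<'E'
from scipy.spatial.transform import Rotation as Ro
A,B=np.array([.4865,-.0075]),np.array([.6135,.0055]); G=(A+B)/2
ex=(B-A)/np.linalg.norm(B-A); ey=np.array([-ex[1],ex[0]])
def torail(p): q=np.asarray(p)[:2]-G; return np.array([q@ex,q@ey])*1000
def fromrail(x,y): return G+ex*x/1000+ey*y/1000
def delta(s,p,xdir=None):
    R=Ro.from_rotvec(s['ee_rot']);print('axes\n',R.as_matrix().round(3))
    print('dpos',(R.inv().apply(np.asarray(p)-s['tool_pos'])*1000).round(1))
    if xdir is not None:
        T=np.column_stack([xdir,np.cross([0,0,-1],xdir),[0,0,-1]])
        print('rot',np.degrees((R.inv()*Ro.from_matrix(T)).as_rotvec()).round(2))
E
python3 - <<'E'
from bench import *; from h import *
s=sense();print(s['joint_pos'])
print('tub',torail([.532,.1745]),'mat',torail([.593,-.178]))
d=np.append(ey,0)
for sg in(1,-1): delta(s,[*fromrail(0,262),.15],sg*d)
E
```

```text
[ 1.26000951e+00  2.38752656e-01 -1.41592553e-02  1.31919098e+00
  2.34319832e-05  1.57082766e+00]
tub [-3.52488828e-02  1.76420659e+02] mat [  24.75254883 -180.45861389]
axes
 [[-0.952  0.306 -0.   ]
 [ 0.306  0.952 -0.001]
 [ 0.    -0.001 -1.   ]]
dpos [-418.9 -117.3   80.9]
rot [-7.000e-02  4.000e-02  6.635e+01]
axes
 [[-0.952  0.306 -0.   ]
 [ 0.306  0.952 -0.001]
 [ 0.    -0.001 -1.   ]]
dpos [-418.9 -117.3   80.9]
rot [-5.0000e-02 -8.0000e-02 -1.1365e+02]
```

Call:
jog_arm(delta_pos=[[-40, -11, 0], [-80, -22, 0], [-120, -33, 0], [-160, -45, 0], [-200, -56, 0], [-240, -67, 0], [-280, -78, 0], [-320, -90, 0]], rotation=[[0, 0, 7], [0, 0, 14], [0, 0, 21], [0, 0, 28], [0, 0, 35], [0, 0, 42], [0, 0, 49], [0, 0, 56]], hand=53)

```text
clock: 0.77
tool_pos: [0.439, 0.3148, 0.2311]
ee_rot: [-1.894, -2.506, 0.0]
contact_force: [-0.2, 1.5, -0.4]
gripper_width: 0.0453
```

```bash
python3 - <<'E'
from bench import *; from h import *
s=sense();print(s['joint_pos'],s['tool_pos'],s['gripper_width'])
delta(s,[*fromrail(0,262),.15],np.append(ey,0))
E
```

```text
[ 6.22094529e-01  2.64687719e-01  2.21820084e-02  1.32860572e+00
 -2.21188064e-05  1.91628341e+00] [0.43901424 0.31479813 0.23109245] 0.04533571205476216
axes
 [[-0.273  0.962 -0.   ]
 [ 0.962  0.273 -0.   ]
 [-0.    -0.    -1.   ]]
dpos [-76.1  66.1  81.1]
rot [-0.02  0.01 10.  ]
```

Call:
jog_arm(delta_pos=[[-20, 17, 10], [-40, 34, 40], [-58, 51, 70], [-76, 66, 100], [-76, 66, 130], [-76, 66, 150], [-76, 66, 150]], rotation=[[0, 0, 5], [0, 0, 10], [0, 0, 10], [0, 0, 10], [0, 0, 10], [0, 0, 10], [0, 0, 10]])

```text
clock: 1.35
tool_pos: [0.5197, 0.2598, 0.0765]
ee_rot: [-2.097, -2.335, 0.012]
contact_force: [-1.2, 0.4, -0.5]
gripper_width: 0.0452
```

```bash
cat > look.py <<'E'
import sys
from bench import *; from h import *
k=sys.argv[1]
s=sense();print(s['clock'],s['tool_pos'],'rail',torail(s['tool_pos']).round(1))
for n in sys.argv[2:]:
    c=calibration(n)
    p,d=snapshot(n);cv2.imwrite(f"pics/{n}{k}.png",p[:,:,::-1])
    for o in find(p,c,['orange','green']):
        print(n,*o,'rail',torail(o[3]).round(1),torail(o[4]).round(1))
E
python3 look.py 1 side wrist;python3 - <<'E'
from bench import *; from h import *
delta(sense(),[*fromrail(0,262),.012],np.append(ey,0))
E
```

```text
1.35 [0.5196969  0.25981334 0.07652038] rail [ -3.6 262.5]
side orange 537.0 [241. 161.] [0.5304 0.1718] [0.5301 0.1728] 0.0464 rail [ -1.9 173.9] [ -2.1 174.9]
side orange 229.5 [201. 157.] [0.4195 0.2031] [0.4193 0.2059] 0.0331 rail [-109.   216.3] [-109.   219.1]
side green 2111.5 [280. 272.] [ 0.5928 -0.1808] [ 0.5931 -0.1782] 0.0697 rail [  24.3 -183.2] [  24.8 -180.7]
wrist orange 925.5 [269. 330.] [0.534  0.1612] [0.5262 0.2018] 0.0355 rail [  0.6 163. ] [ -3.  204.2]
wrist orange 1476.0 [ 96. 256.] [0.4271 0.2316] [0.427  0.2367] 0.0299 rail [-98.6 243.9] [-98.2 249. ]
axes
 [[-0.108  0.994 -0.002]
 [ 0.994  0.108 -0.001]
 [-0.001 -0.002 -1.   ]]
dpos [-2.   1.5 69.1]
rot [-0.1   0.04  0.34]
```

View pics/side1.png

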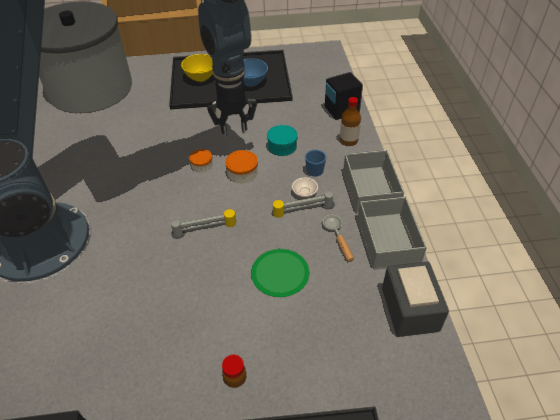

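View pics/wrist1.png

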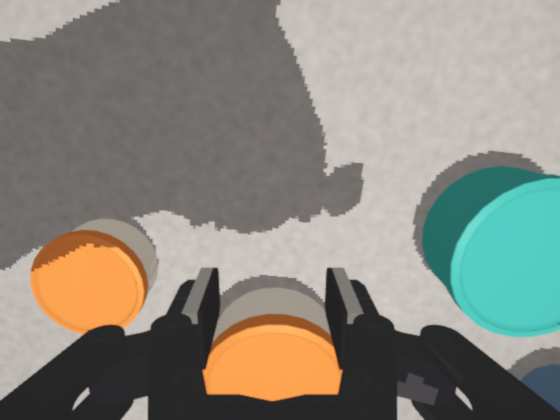

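The side view has the hand behind the tub at (240,115). In the wrist view the tub (270,340) is centred between the fingers, with both neighbours well clear. Descending.

Call:
jog_arm(delta_pos=[[0, 0, 20], [0, 0, 40], [0, 0, 55], [0, 0, 63], [0, 0, 66], [0, 0, 66], [0, 0, 66]], rotation=[[0, 0, 0], [0, 0, 0], [0, 0, 0], [0, 0, 0], [0, 0, 0], [0, 0, 0], [0, 0, 0]])

```text
clock: 2.03
tool_pos: [0.5229, 0.2622, 0.0166]
ee_rot: [2.097, 2.338, 0.003]
contact_force: [0.2, -0.7, -0.5]
gripper_width: 0.0453
```

```bash
python3 look.py 2 wrist;python3 - <<'E'
from bench import *; from h import *
delta(sense(),[*fromrail(0,220),.012],np.append(ey,0))
E
```

```text
2.0333 [0.52292062 0.26223363 0.01661598] rail [-1.000e-01  2.646e+02]
wrist orange 2328.0 [ 34. 314.] [0.4402 0.2595] [0.4426 0.2581] 0.016 rail [-82.7 270.3] [-80.5 268.7]
axes
 [[-0.108  0.994  0.002]
 [ 0.994  0.108  0.001]
 [ 0.001  0.002 -1.   ]]
dpos [-44.6  -0.2   4.6]
rot [ 0.1  -0.04  0.36]
```

View pics/wrist2.png

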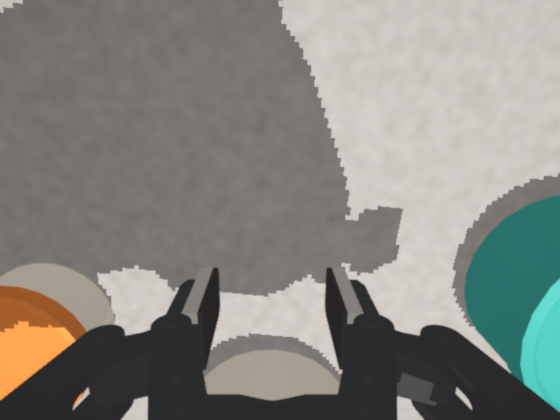

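Call:
jog_arm(delta_pos=[[-10, 0, 3], [-20, 0, 5], [-30, 0, 5], [-38, 0, 5], [-46, 0, 5], [-56, 0, 5], [-66, 0, 5], [-76, 0, 5]], rotation=[[0, 0, 0], [0, 0, 0.3], [0, 0, 0.3], [0, 0, 0.3], [0, 0, 0.3], [0, 0, 0.3], [0, 0, 0.3], [0, 0, 0.3]])

```text
clock: 2.75
tool_pos: [0.5305, 0.1851, 0.0103]
ee_rot: [-2.104, -2.333, -0.0]
contact_force: [0.3, 1.6, -0.2]
gripper_width: 0.0453
```

```bash
python3 look.py 3 scene side;python3 - <<'E'
from bench import *; from h import *
s=sense();print(s['contact_force']);delta(s,[*fromrail(0,120),.012],np.append(ey,0))
E
```

```text
2.75 [0.53049006 0.18511856 0.01032644] rail [ -0.5 187.1]
scene orange 432.5 [325. 213.] [0.5406 0.1342] [0.5375 0.1378] 0.0436 rail [  4.4 135.5] [  1.7 139.4]
scene green 1026.0 [216. 204.] [ 0.5946 -0.1778] [ 0.5929 -0.1783] 0.0674 rail [  26.4 -180.4] [  24.6 -180.7]
side orange 527.5 [244. 172.] [0.5359 0.1278] [0.5354 0.1316] 0.0463 rail [ -0.9 129.6] [ -1.  133.4]
side green 2111.5 [280. 272.] [ 0.5928 -0.1808] [ 0.5931 -0.1782] 0.0697 rail [  24.3 -183.2] [  24.8 -180.7]
[-0.27197383 -0.17483398  1.05569107]
axes
 [[-0.101  0.995 -0.   ]
 [ 0.995  0.101 -0.001]
 [-0.001 -0.    -1.   ]]
dpos [-66.4   0.6  -1.6]
rot [-0.02  0.05 -0.05]
```

View pics/side3.png

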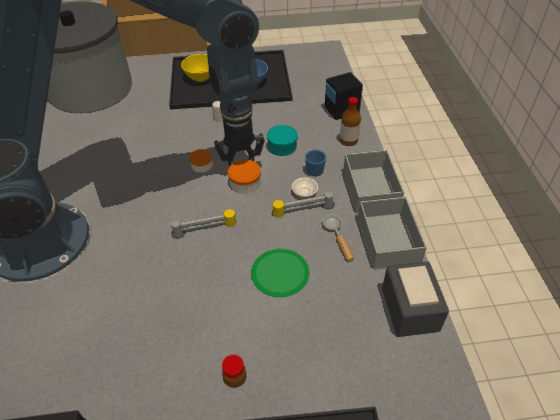

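The tub is sliding in the cradle at (244,172), about 52 mm ahead of the TCP and centred. Continuing.

Call:
jog_arm(delta_pos=[[-10, 0, 0], [-20, 0, 0], [-30, 0, 0], [-40, 0, 0], [-50, 0, 0], [-60, 0, 0], [-70, 0, 0], [-80, 0, 0]], rotation=[[0, 0, 0], [0, 0, 0], [0, 0, 0], [0, 0, 0], [0, 0, 0], [0, 0, 0], [0, 0, 0], [0, 0, 0]])

```text
clock: 3.52
tool_pos: [0.5387, 0.1055, 0.0103]
ee_rot: [2.104, 2.333, -0.0]
contact_force: [-0.4, 2.0, 0.8]
gripper_width: 0.045
```

```bash
python3 look.py 4 scene side;python3 - <<'E'
from bench import *; from h import *
s=sense();print(s['contact_force']);delta(s,[*fromrail(0,20),.012],np.append(ey,0))
p=cv2.imread('pics/side4.png');cv2.imwrite('pics/z4.png',cv2.resize(p[120:300,160:360],None,fx=3.3,fy=3.3,interpolation=2))
E
```

```text
3.5167 [0.53868209 0.10551517 0.01034301] rail [ -0.4 107.1]
scene orange 366.0 [296. 205.] [0.5474 0.0517] [0.5462 0.0549] 0.0443 rail [ 2.8 52.7] [ 1.9 56. ]
scene orange 152.5 [374. 201.] [0.4354 0.2349] [0.435 0.229] 0.0307 rail [-90.  246.3] [-91.  240.5]
scene green 1021.5 [216. 204.] [ 0.5946 -0.1778] [ 0.5929 -0.1783] 0.0674 rail [  26.4 -180.4] [  24.6 -180.7]
side orange 594.0 [249. 192.] [0.544  0.0479] [0.544  0.0519] 0.0466 rail [-1.  49.3] [-0.6 53.2]
side orange 168.0 [200. 155.] [0.4186 0.2151] [0.4185 0.2104] 0.0306 rail [-108.7  228.4] [-109.3  223.7]
side green 2112.5 [280. 272.] [ 0.5928 -0.1807] [ 0.5931 -0.1782] 0.0697 rail [  24.3 -183.1] [  24.8 -180.7]
[-0.86204947 -0.2097281  -0.9947464 ]
axes
 [[-0.101  0.995 -0.   ]
 [ 0.995  0.101 -0.001]
 [-0.001 -0.    -1.   ]]
dpos [-86.3   0.6  -1.7]
rot [-0.02  0.06 -0.05]
```

View pics/z4.png

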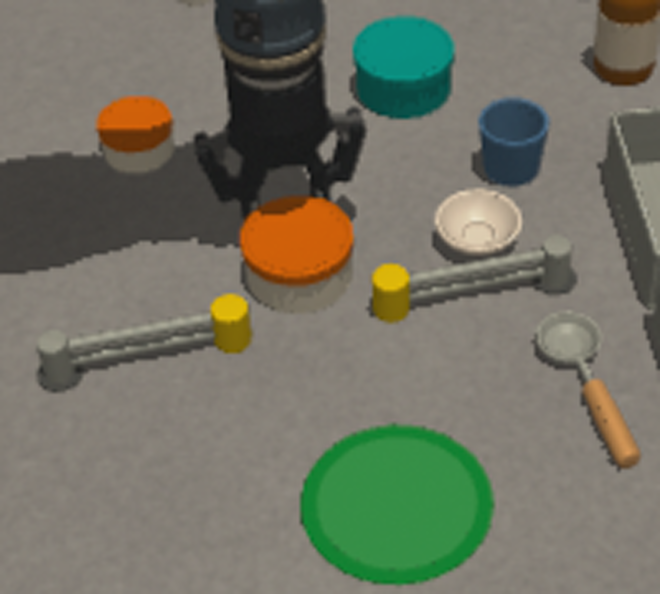

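The tub is centred just before the posts. I want to know how wide the fingers are below post height before the hand enters the gap.

```bash
python3 - <<'E'
from bench import *; from h import *
for n in('side','scene'):
    f=calibration(n);p,d=snapshot(n);K,R,t=f['camera_matrix'],f['R'],f['t']
    v,u=np.mgrid[:420,:560]
    W=(np.stack([(u-K[0,2])/K[0,0]*d,(v-K[1,2])/K[1,1]*d,d],-1)-t)@R
    q=(W[...,:2]-G); X=q@ex*1000;Y=q@ey*1000;Zz=W[...,2]*1000
    dark=p.max(-1)<70
    for a,b in((15,30),(30,40),(40,50),(50,60),(60,70),(70,85)):
        m=dark&(d>0)&(Zz>a)&(Zz<b)&(abs(X)<90)&(Y>75)&(Y<140)
        if m.any():print(n,a,b,m.sum(),X[m].min().round(),X[m].max().round(),Y[m].min().round(),Y[m].max().round())
E
```

```text
side 15 30 1 -37.0 -37.0 112.0 112.0
side 30 40 7 -37.0 22.0 100.0 115.0
side 40 50 18 -37.0 34.0 94.0 113.0
side 50 60 30 -50.0 43.0 92.0 111.0
side 60 70 97 -55.0 53.0 90.0 119.0
side 70 85 107 -59.0 56.0 88.0 123.0
scene 15 30 23 -26.0 35.0 104.0 117.0
scene 30 40 15 -26.0 35.0 104.0 117.0
scene 40 50 13 -27.0 36.0 98.0 116.0
scene 50 60 4 -30.0 28.0 114.0 120.0
scene 60 70 35 -27.0 54.0 99.0 120.0
scene 70 85 56 -23.0 59.0 99.0 125.0
```

Half-width is about 37 mm below post height, leaving about 12 mm each side. Going through.

Call:
jog_arm(delta_pos=[[-8, 0, 0], [-16, 0, 0], [-24, 0, 0], [-32, 0, 0], [-40, 0, 0], [-48, 0, 0], [-55, 0, 0], [-55, 0, 0]], rotation=[[0, 0, 0], [0, 0, 0], [0, 0, 0], [0, 0, 0], [0, 0, 0], [0, 0, 0], [0, 0, 0], [0, 0, 0]])

```text
clock: 4.38
tool_pos: [0.5443, 0.0502, 0.0103]
ee_rot: [2.106, 2.331, -0.001]
contact_force: [0.4, -0.5, 0.2]
gripper_width: 0.0452
```

```bash
python3 look.py 5 scene side;python3 - <<'E'
from bench import *; from h import *
s=sense();print(s['contact_force'],s['clock'])
p=cv2.imread('pics/side5.png');cv2.imwrite('pics/z5.png',cv2.resize(p[120:300,160:360],None,fx=3.3,fy=3.3,interpolation=2))
E
```

```text
4.3833 [0.54434666 0.05024686 0.01029697] rail [-0.4 51.6]
scene orange 219.0 [372. 200.] [0.4365 0.227 ] [0.4364 0.2259] 0.0305 rail [-89.7 238.4] [-89.9 237.3]
scene orange 302.0 [276. 200.] [ 0.5529 -0.0054] [5.489e-01 2.000e-04] 0.0435 rail [ 2.4 -4.7] [-1.   1.3]
scene green 1021.0 [216. 204.] [ 0.5947 -0.178 ] [ 0.5926 -0.1791] 0.067 rail [  26.4 -180.6] [  24.2 -181.5]
side orange 652.5 [253. 207.] [ 0.5492 -0.0056] [ 0.549  -0.0022] 0.0465 rail [-1.3 -4.5] [-1.1 -1.1]
side orange 256.0 [200. 157.] [0.4186 0.2056] [0.4194 0.206 ] 0.0332 rail [-109.7  218.9] [-108.8  219.2]
side green 2111.5 [280. 272.] [ 0.5928 -0.1808] [ 0.5931 -0.1782] 0.0697 rail [  24.3 -183.2] [  24.8 -180.7]
[-0.25884934  0.09956549  0.56224812] 4.4833
```

View pics/z5.png

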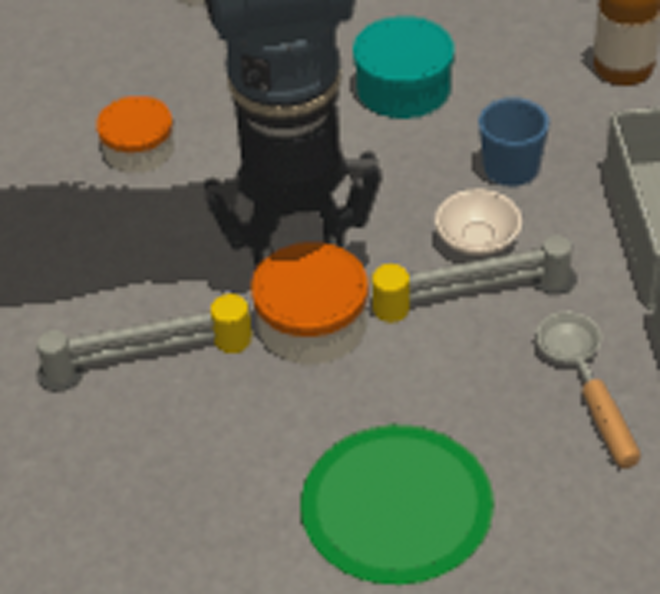

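The tub sits in the gap, slim clearance to both posts and no side force. Onward, straight.

Call:
jog_arm(delta_pos=[[-10, 0, 0], [-20, 0, 0], [-30, 0, 0], [-40, 0, 0], [-50, 0, 0], [-60, 0, 0], [-70, 0, 0], [-80, 0, 0]], rotation=[[0, 0, 0], [0, 0, 0], [0, 0, 0], [0, 0, 0], [0, 0, 0], [0, 0, 0], [0, 0, 0], [0, 0, 0]])

```text
clock: 5.15
tool_pos: [0.5525, -0.0289, 0.0103]
ee_rot: [2.105, 2.332, -0.0]
contact_force: [-0.4, 2.8, 0.6]
gripper_width: 0.0454
```

```bash
python3 look.py 6 scene side;python3 - <<'E'
from bench import *; from h import *
s=sense();print(s['contact_force'],s['clock'],s['joint_pos']);delta(s,[*fromrail(25,-128),.012],np.append(ey,0))
E
```

```text
5.15 [ 0.55253749 -0.02886337  0.01032892] rail [ -0.3 -28. ]
scene orange 214.5 [372. 200.] [0.4366 0.2273] [0.4362 0.2275] 0.0294 rail [-89.6 238.7] [-89.9 238.9]
scene orange 259.5 [248. 194.] [ 0.5658 -0.0847] [ 0.5601 -0.076 ] 0.0421 rail [  7.2 -84.9] [  2.4 -75.6]
scene green 196.5 [215. 204.] [ 0.5946 -0.1787] [ 0.5926 -0.1791] 0.067 rail [  26.3 -181.3] [  24.2 -181.5]
side orange 748.5 [260. 231.] [ 0.5578 -0.0868] [ 0.5575 -0.0845] 0.0475 rail [ -1.  -86.1] [ -1.  -83.8]
side orange 258.0 [200. 157.] [0.4185 0.2054] [0.4179 0.2051] 0.034 rail [-109.8  218.7] [-110.4  218.5]
side green 2089.5 [280. 273.] [ 0.593  -0.1814] [ 0.593  -0.1781] 0.0697 rail [  24.4 -183.8] [  24.7 -180.6]
[-0.34321641  0.66431295  0.74085135] 5.25 [-5.29493749e-02  4.49711417e-01 -3.09750774e-01  8.11065323e-01
 -9.07754175e-04  1.41681397e+00]
axes
 [[-0.101  0.995  0.   ]
 [ 0.995  0.101 -0.001]
 [-0.001  0.    -1.   ]]
dpos [-99.3  25.3  -1.6]
rot [ 0.01  0.05 -0.06]
```

View pics/scene6.png

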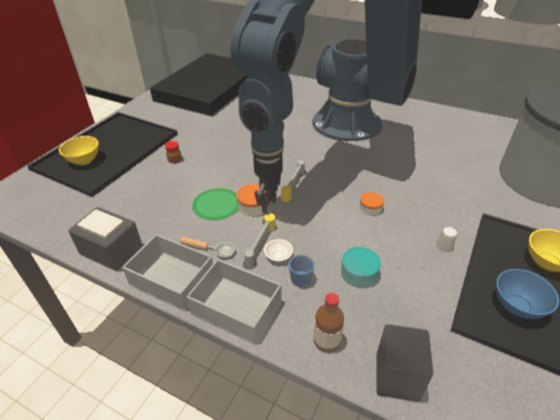

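The tub has cleared the gap, at rail y about -81, and the fingers are just past the posts. Now the slanted leg towards the mat.

Call:
jog_arm(delta_pos=[[-10, 0, 0], [-20, 3, 0], [-30, 6, 0], [-40, 9, 0], [-50, 12, 0], [-60, 15, 0], [-70, 18, 0], [-78, 20, 0]], rotation=[[0, 0, 0], [0, 0, 0], [0, 0, 0], [0, 0, 0], [0, 0, 0], [0, 0, 0], [0, 0, 0], [0, 0, 0]])

```text
clock: 5.92
tool_pos: [0.581, -0.1045, 0.0103]
ee_rot: [2.105, 2.332, -0.0]
contact_force: [-0.5, 1.7, 0.6]
gripper_width: 0.0453
```

```bash
python3 look.py 7 scene side;python3 - <<'E'
from bench import *; from h import *
s=sense();print(s['contact_force'],s['clock']);delta(s,[*fromrail(25,-127.5),.012],np.append(ey,0))
E
```

```text
5.9167 [ 0.58095831 -0.10453157  0.01029958] rail [  20.3 -106.1]
scene orange 214.5 [372. 200.] [0.4365 0.2272] [0.4362 0.2273] 0.0293 rail [-89.7 238.6] [-90.  238.7]
scene orange 223.5 [219. 193.] [ 0.5971 -0.1615] [ 0.5892 -0.153 ] 0.043 rail [  30.5 -164.5] [  23.5 -155.2]
scene green 120.0 [207. 209.] [ 0.5978 -0.1777] [ 0.5959 -0.1803] 0.0656 rail [  29.6 -180.6] [  27.4 -183. ]
side orange 845.5 [275. 254.] [ 0.5865 -0.1621] [ 0.5872 -0.1589] 0.0478 rail [  19.9 -164. ] [  20.9 -160.9]
side orange 265.5 [200. 157.] [0.4188 0.2046] [0.4203 0.2049] 0.0344 rail [-109.6  217.9] [-108.1  218. ]
side green 1183.5 [280. 276.] [ 0.5933 -0.1841] [ 0.5931 -0.1781] 0.0697 rail [  24.4 -186.6] [  24.8 -180.6]
[-0.04561124  0.32797693 -0.50890794] 6.0167
axes
 [[-0.101  0.995  0.001]
 [ 0.995  0.101 -0.001]
 [-0.001  0.001 -1.   ]]
dpos [-21.    4.6  -1.7]
rot [ 0.04  0.05 -0.03]
```

View pics/side7.png

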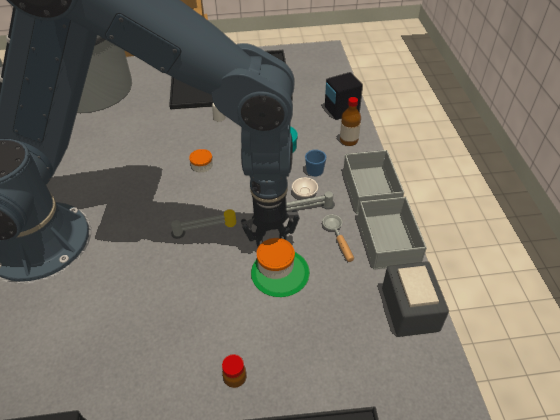

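The tub is on the mat's near part, at (275,255). Last 21 mm, slowly.

Call:
jog_arm(delta_pos=[[-5, 1, 0], [-10, 2, 0], [-14, 3, 0], [-18, 4, 0], [-21, 5, 0], [-21, 5, 0], [-21, 5, 0]], rotation=[[0, 0, 0], [0, 0, 0], [0, 0, 0], [0, 0, 0], [0, 0, 0], [0, 0, 0], [0, 0, 0]])

```text
clock: 6.6
tool_pos: [0.5877, -0.1239, 0.0104]
ee_rot: [2.104, 2.332, -0.0]
contact_force: [0.0, -0.2, 0.4]
gripper_width: 0.0454
```

Call:
jog_arm(delta_pos=[[5, 0, 0], [12, 0, 0], [20, 0, 0], [25, 0, 0], [25, 0, -30], [25, 0, -65], [25, 0, -100], [25, 0, -130]], rotation=[[0, 0, 0], [0, 0, 0], [0, 0, 0], [0, 0, 0], [0, 0, 0], [0, 0, 0], [0, 0, 0], [0, 0, 0]])

```text
clock: 7.27
tool_pos: [0.5849, -0.0979, 0.1426]
ee_rot: [2.103, 2.333, 0.001]
contact_force: [1.3, -0.7, -0.5]
gripper_width: 0.0453
```

Call:
jog_arm(delta_pos=[[30, -10, -10], [70, -20, -20], [105, -20, -20], [140, -20, -20], [140, -20, -20], [140, -20, -20]], rotation=[[0, 0, 0], [0, 0, 0], [0, 0, 0], [0, 0, 0], [0, 0, 0], [0, 0, 0]])

```text
clock: 7.77
tool_pos: [0.5502, 0.0408, 0.1606]
ee_rot: [2.099, 2.337, 0.0]
contact_force: [-0.3, -0.8, -0.4]
gripper_width: 0.0453
```

```bash
python3 look.py 8 scene side;python3 - <<'E'
from bench import *
s=sense();print(s['contact_force'],s['clock'],s['qd'])
E
```

```text
7.7667 [0.55020589 0.04077827 0.16058113] rail [ 4.5 41.5]
scene orange 218.0 [372. 200.] [0.4364 0.227 ] [0.4358 0.2263] 0.0298 rail [-89.8 238.4] [-90.5 237.7]
scene orange 420.0 [216. 192.] [ 0.5968 -0.1702] [ 0.5962 -0.1704] 0.0426 rail [  29.3 -173.1] [  28.7 -173.2]
scene green 149.5 [216. 209.] [ 0.593  -0.1785] [ 0.5924 -0.1791] 0.0668 rail [  24.7 -181. ] [  24.  -181.5]
side orange 909.0 [279. 259.] [ 0.5919 -0.177 ] [ 0.592  -0.1758] 0.0458 rail [  23.8 -179.4] [  24.  -178.2]
side orange 255.0 [200. 157.] [0.4186 0.2057] [0.4194 0.206 ] 0.0332 rail [-109.7  219. ] [-108.8  219.2]
side green 908.0 [280. 278.] [ 0.5929 -0.1798] [ 0.593  -0.1781] 0.0697 rail [  24.5 -182.2] [  24.7 -180.6]
[ 0.26111336 -0.04885127  0.04698353] 7.8667 [-2.53648984e-02  6.04894142e-03  1.48494945e-03  1.23586709e-03
  9.56712534e-04 -4.74546663e-05]
```

View pics/side8.png

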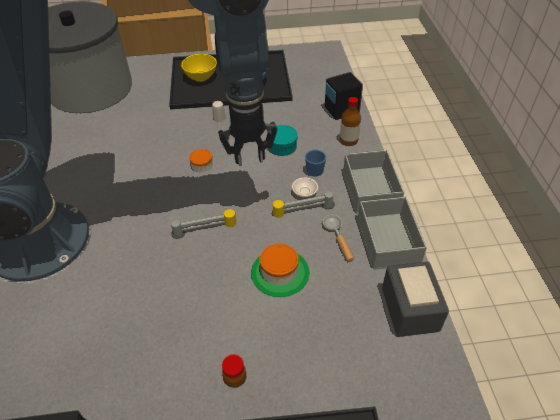

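View pics/scene8.png

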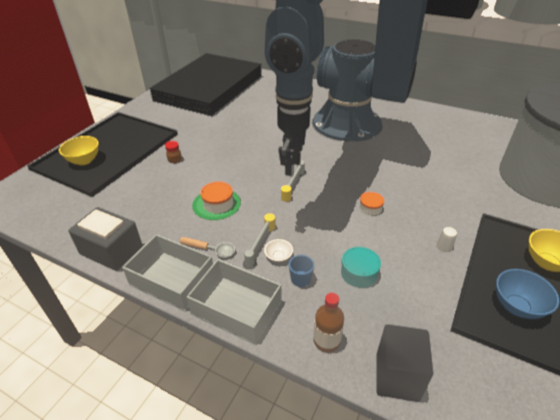

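The tub stands on the mat in both views, at side (279,262) and scene (216,196), with the green rim visible all round. It is 3 mm off centre by the side view and 8 mm by the scene view. Nothing else has moved, so I'm handing in.

```bash
python3 -c "
from bench import *
print(sign_off())"
```

```text
the job is handed in; nothing more can be done
None
```

I pushed the tub with the partly opened fingers as a cradle, straight through the gap between the yellow posts, then at a slant onto the green mat. I backed off, raised the arm clear and handed in at about 7.9 s.

- **In the gap:** one check there put the tub about 1 mm off the middle in both directions. No noticeable side force showed.
- **On the mat:** the two cameras disagree a little. The side view puts the tub about 3 mm from the mat's centre and the scene view about 8 to 9 mm; the limit is 28 mm. The green rim shows all round the tub.
- **Other things:** by eye in both views, the cup, dish, spoon, shaker, jar and look-alikes have not moved; I did not measure them. The arm was clear, with wrist force near zero.

No check failed.

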